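# Pin and squeeze the watch-bonding clamp

## Task

A watch case is being bonded in the hinged clamp on the repair mat: swing the clamp's moving half fully shut, take the headed pin out of its stand and push it down through the aligned fork and lug holes until its flange sits on the fork. Then let go of the pin, pinch the clamp's two upright ears firmly between the fingers, and finish like that, still squeezing the halves together, because the glue needs pressure. Leave the jar, screwdriver and phone where they are.

Things in the scene. Friction and masses are not known exactly. Their poses are not given: they have to be found in the camera images.
- jig: Clamp round a watch case, fixed to the bench: two aluminium halves on a steel base plate (x -93..117, y -57..33, z 0..8 mm). Origin on the bench under the case's centre, z up; yaw within 30 deg of world. Seam along x: hinge x -65, ears x 50, fork hole x 90 mm. Fixed half on -y; moving half on +y, opens to +y. Half rings: radius 37, height 40 mm; only ears (56 mm) and the pin rise above 44.
- jaw: The moving half of the clamp, with its lug and its ear. Origin on the hinge axis at bench height; its x axis runs along the half from the hinge towards the lug, z up.
- jaw_angle (a joint): Moving half's angle about the upright hinge, rad: 0 = fully shut (hard stop), grows as it opens, counterclockwise from above, to 1.2. Starts open by 0.5 to 1.0. It stays where it is left; about 0.5 N at its ear moves it. Its lug, a tongue at z 26 to 34 mm with an upright 11 mm hole, swings in between the fork's cheeks; when shut the holes line up.
- hinge (a point): Point on the upright hinge axis, 44 mm above the bench, 155 mm from the fork hole's axis. The moving half turns about it in the horizontal plane.
- fork_hole (a point): Centre of the mouth of the fixed fork's upright 11 mm hole, on top of the upper cheek, 44 mm above the bench; axes as jig. Upper cheek z 36 to 44 mm, lower cheek z 16 to 24 mm, both 32 x 30 mm with a slightly chamfered 11 mm hole; 8 mm of free depth below the lower one, so the pin fits fully.
- moving_ear (a point): Upright flat ear on the moving half: 24 mm along the half (its x), 8 mm thick (its y), 42 mm tall. This point: centre of its top face, 56 mm above the bench, 115 mm from the hinge along the half and 16 mm outside the seam; outer face at its y +4 mm. Clamp shut: the ears' outer faces are 40 mm apart along jig y, centred on the seam, free beside them down to the base plate.
- fixed_ear: Matching upright ear on the fixed half, same size; origin at the centre of its top face, 56 mm above the bench; outer face at its y = -4 mm.
- pin: Loose headed steel pin, about 40 g. Origin on its axis at the underside of the flange, z up. Below: shank 8 mm diameter, 32 mm long, its last 7 mm tapered to a 3 mm tip. Above: flange 20 mm diameter, 5 mm thick, then a round grip 14 mm diameter from z = 5 to z = 32 mm. It starts upright in the stand's hole, origin 40 mm above the bench; seated in the fork, 44 mm.
- pin_stand: Fixed black block 60 x 60 x 40 mm with one 11 mm hole, 36 mm deep, in its centre, holding the pin. Origin under its centre. Left or right of the clamp.
- jar: Bystander: amber glass jar with black cap, 52 mm diameter, 65 mm tall, on the other side of the clamp from the stand; origin under its centre. Leave it.
- screwdriver: Bystander: screwdriver lying on the mat, 170 mm long. Leave it.
- phone: Bystander: grey phone lying flat, 74 x 148 x 9 mm. Leave it.

How it is judged (in metres and radians):
On the way, in this order (a step that is already met when the one before it is completed fails the run):
1. the moving half is swung shut (value of joint jaw_angle below 0.03 rad), for 0.1 s.
2. with the half shut, the pin is through the holes with its flange on the fork (value of joint jaw_angle below 0.03 rad and horizontal distance between pin and fork_hole below 0.004 m and z of pin in the frame of fork_hole between -0.003 and 0.003 m and angle between pin's own z axis and vertical below 0.12 rad), for 0.2 s.
At the end, for the whole second after the job is handed in: The moving half is shut (joint under 0.025 rad), the pin is seated (flange within 3 mm of the fork's top face, axis within 4 mm of the hole's, tilt under 0.12 rad) and untouched by the fingers, and the fingers press the moving half and the fixed ear each with more than 5 N, through the last second (value of joint jaw_angle below 0.025 rad and horizontal distance between pin and fork_hole below 0.004 m and z of pin in the frame of fork_hole between -0.003 and 0.003 m and angle between pin's own z axis and vertical below 0.12 rad and contact force between the fingers and jaw above 5 N and contact force between the fingers and fixed_ear above 5 N and contact force between the fingers and pin below 0.5 N); the arm keeps its last pose, push and grip.
It fails at once if the amber jar is pushed more than 25 mm away (distance of jar from where it was at the start of the episode above 0.025 m).
It fails at once if the screwdriver is pushed more than 25 mm away (distance of screwdriver from where it was at the start of the episode above 0.025 m).
It fails at once if the phone is pushed more than 25 mm away (distance of phone from where it was at the start of the episode above 0.025 m).
It also fails if it takes over 58 s, if anything falls off the work surface, if the arm or the gripper's body presses on something with over 40 N, if the wrist force passes 120 N, or if a joint passes its speed limit or range.

## Robot

A 6-joint arm with a two-finger parallel gripper is mounted at the origin on the work surface. World frame = base frame: x ahead of the robot, y to its left, z up, the work surface at z = 0. Lengths are in mm, angles in rad, forces in N, time in s.
With the tool pointing down it reaches from about 300 to 775 mm from the base axis. Payload 14.6 kg.
Tool frame: the origin (TCP) lies at the centre of the arm's flange, where the gripper is bolted on; the fingertips stand 173 mm ahead of it and the grasp point (between the pads) lies 155 mm ahead of it; z points along the fingers, y is the line along which they close (so a half turn about z gives the same grasp; the last joint's range is limited). The gripper opens to 85 mm and grips with 20 to 120 N. Pads are 22 mm wide; open, the fingers measure 114 mm over their backs; the gripper's body (76 mm by 85 mm) begins 54 mm behind the grasp point. The pads swing forward as they close: fully open they stand 13 mm farther back than shut.
Start: joints at [1.07, 0.3, 1.521, -0, 1.321, -0.067], TCP at [231.174, 499.049, 404.681] pointing down, gripper open.
Joint ranges: [-3.03, 3.03], [-0.79, 2.21], [0.23, 2.52], [-1.04, 4.18], [0, 3.07], [-2.55, 2.55]. Speed limits (rad/s): [2.22, 2.22, 2.57, 3.14, 3.14, 3.14].

## Interface

Orientations are given as a unit quaternion [w, x, y, z].
In Python, from rig import bot, eyes gives the robot as it stands. Calls block until the motion is done:
- bot.move_to(position, orientation): joint-space move of the TCP to a pose.
- bot.servo_line(position, attitude=None, speed=150, until_force=None): straight line of the TCP; attitude=None keeps the orientation; speed is the mean speed in mm/s. With until_force (N) it stops when the force on the tool has changed by that much, and returns True; else False.
- bot.move_joints(angles): joint-space move.
- bot.move_gripper(opening, grip_force=None): finger opening in mm; grip_force is the grip in N (None keeps the last); returns when the fingers have stopped.
- bot.dwell(seconds).
- bot.ik(position, orientation): joint angles nearest the present ones, or None.
- eyes.read_camera(name): name is "side" or "top"; returns a dict with "image" (480x640x3 uint8, blue, green, red), "depth" (480x640 float32, mm along the optical axis (not along the pixel's ray), 0 where there is no reading), "fovy" (degrees; the focal length in pixels is half the picture's height over the tangent of half this angle, whatever the lens; pixels are square), "cx", "cy" (the principal point, pixels), "eye" and "attitude" of the camera in the world. Camera axes: x right, y down, z forward; pixel columns grow to the right and rows downward; lengths in mm; the calibration is good to about 2 mm. A picture is of the moment at which its call begins.
A pose or a line that the arm cannot do raises bot.MotionError and nothing moves.
- bot.finish_job(): hands the job in; it is judged then, once.
Trained networks look in the newest picture that a camera, given by its name, has taken for a name from the list of things; names that differ only in an ending like _2 or _b are one class to them, and where a whole thing is asked for, a point or a joint stands for the part that bears it (a point fixed in the world has none). Each returns a list of dicts, best first, with "p" (0 to 1); they miss things now and then, are a little off and sometimes report something else, mostly with a low value. They report only what shows in the picture. A call takes as long as a camera call.
- eyes.look_for(camera, target): "pixel" ([row, column] in pixels, amid what is visible of it).
- eyes.trace(camera, target): "pixels" (480x640 bool, what is visible of it) and "pixel" ([row, column] in pixels, amid what is visible of it).
Readings, each from a call of its own:
- bot.read_clock(): time.
- bot.read_joint_positions(): joint angles.
- bot.read_qvel(): joint speeds.
- bot.read_effort(): joint torques, N m.
- bot.read_ee_pos(): TCP position.
- bot.read_tool_rot(): TCP orientation.
- bot.read_ft_force(): force on the tool from outside, world axes, zero at the start.
- bot.read_moment(): the same for the moment, N m.
- bot.read_grip_width(): finger opening in mm.
- bot.read_grip_force(): force on a finger pad.
Only numpy, scipy, OpenCV 4.12 (cv2) and the standard library are available. Lean on these libraries where they do the work, as an engineer would, in place of code of your own. Each camera call takes 0.05 s, during which the arm holds its last target. There are 200 camera calls.

## Working session

There is one attempt and no reset: what is moved stays moved. The work goes in short steps, each a Python script; the robot and the scene stay as the last script left them, time stands still between calls to the robot, and variables do not carry over. Pictures are saved under pics/ and viewed, at most 10 in all, crops included, and the job is handed in when it is done.

```bash
mkdir -p pics
cat > h.py <<'E'
import numpy as np, cv2
from rig import bot, eyes
from scipy.spatial.transform import Rotation as R
def rot(q): return R.from_quat([q[1],q[2],q[3],q[0]])
def cloud(c):
    f=240/np.tan(np.radians(c['fovy'])/2); d=c['depth'].astype(float)
    v,u=np.mgrid[:480,:640]
    P=np.stack([(u-c['cx'])/f*d,(v-c['cy'])/f*d,d],-1)
    a=c['attitude']; a=np.array(a)
    M=rot(a).as_matrix() if a.size==4 else a
    return P@M.T+np.array(c['eye']), d>0
def down(yaw): # tool z down, tool y along world angle yaw
    y=np.array([np.cos(yaw),np.sin(yaw),0]); z=np.array([0,0,-1.]); x=np.cross(y,z)
    q=R.from_matrix(np.c_[x,y,z]).as_quat(); return [q[3],q[0],q[1],q[2]]
E
python3 - <<'E'
from h import *
for n in('top','side'):
    c=eyes.read_camera(n); cv2.imwrite(f'pics/{n}0.png',c['image']); P,ok=cloud(c)
    np.savez(f'{n}0.npz',P=P,ok=ok,img=c['image'])
    print(n,c['eye'],c['attitude'],c['fovy'])
    for t in['jig','jaw','fork_hole','moving_ear','fixed_ear','pin','pin_stand','jar','screwdriver','phone','hinge']:
        try:r=eyes.trace(n,t)
        except Exception as e: print(t,e);continue
        for k in r[:2]:
            m=k['pixels']&ok; p=P[m]
            print(t,round(k['p'],2),np.round(k['pixel']),m.sum(),np.round(np.median(p,0)) if len(p) else'', np.round(np.percentile(p,[2,98],axis=0)).tolist() if len(p) else '')
print(bot.read_clock(),bot.read_tool_rot())
E
```

```text
top [542.93521519 -15.13400206 981.21636972] [ 0.02275637 -0.70086191  0.71289252 -0.00767956] 54.137383512102375
jig 0.67 [281. 329.] 5329 [498.  -2.  10.] [[395.0, -70.0, 0.0], [592.0, 91.0, 46.0]]
fork_hole 0.91 [280. 329.] 4984 [498.  -3.  10.] [[396.0, -70.0, 5.0], [590.0, 89.0, 46.0]]
moving_ear 0.88 [272. 292.] 908 [516.  77.  39.] [[430.0, 36.0, -1.0], [582.0, 101.0, 56.0]]
fixed_ear 0.62 [266. 340.] 68 [528. -26.  55.] [[516.0, -34.0, 8.0], [539.0, -19.0, 59.0]]
pin 0.41 [274. 288.] 809 [513.  77.  39.] [[431.0, 36.0, 19.0], [580.0, 99.0, 56.0]]
pin_stand 0.79 [252. 198.] 1007 [553. 270.  39.] [[517.0, 240.0, 0.0], [587.0, 310.0, 43.0]]
pin_stand 0.31 [179. 465.] 702 [ 694. -279.   22.] [[645.0, -301.0, -0.0], [794.0, -252.0, 28.0]]
jar 0.72 [245. 467.] 643 [ 559. -268.   64.] [[538.0, -295.0, 13.0], [582.0, -250.0, 68.0]]
screwdriver 0.59 [184. 465.] 569 [ 689. -281.   23.] [[645.0, -303.0, 13.0], [796.0, -252.0, 28.0]]
phone 0.68 [174. 199.] 2539 [714. 268.   9.] [[667.0, 197.0, 1.0], [762.0, 340.0, 13.0]]
phone 0.38 [253. 196.] 930 [553. 268.  40.] [[519.0, 240.0, 9.0], [
[... 858 characters left out ...]
[174. 363.] 856 [ 558. -256.   40.] [[535.0, -292.0, 4.0], [582.0, -248.0, 66.0]]
jar 0.36 [175. 299.] 586 [ 690. -274.   16.] [[642.0, -292.0, 4.0], [794.0, -249.0, 26.0]]
screwdriver 0.55 [176. 301.] 576 [ 691. -274.   16.] [[644.0, -293.0, 1.0], [784.0, -253.0, 26.0]]
screwdriver 0.29 [275. 378.] 6619 [498.  21.  28.] [[394.0, -29.0, 2.0], [588.0, 96.0, 47.0]]
phone 0.88 [395. 194.] 5672 [709. 283.  10.] [[663.0, 203.0, 4.0], [758.0, 345.0, 12.0]]
hinge 0.74 [280. 376.] 6438 [498.  20.  28.] [[396.0, -29.0, 4.0], [587.0, 95.0, 48.0]]
hinge 0.7 [173. 364.] 844 [ 558. -256.   41.] [[535.0, -290.0, 4.0], [582.0, -248.0, 66.0]]
1.2 [1.00369476e-05 2.15210546e-01 9.76567673e-01 7.18039673e-06]
```

Run:
```python
import cv2,numpy as np
a=cv2.imread('pics/top0.png')[200:350,160:430]; b=cv2.imread('pics/side0.png')[200:450,240:500]
a=cv2.resize(a,None,fx=2.96,fy=2.96,interpolation=2); cv2.imwrite('pics/a.png',a)
cv2.imwrite('pics/b.png',cv2.resize(b,None,fx=2.4,fy=2.4,interpolation=2))
```

```text
(no output)
```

View pics/a.png

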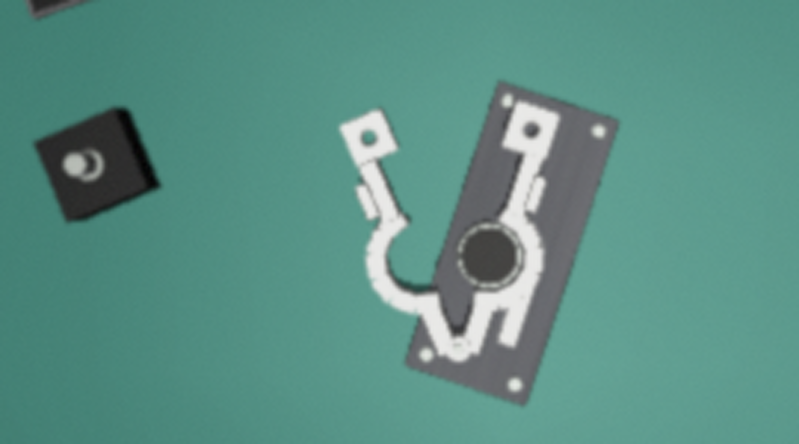

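View pics/b.png

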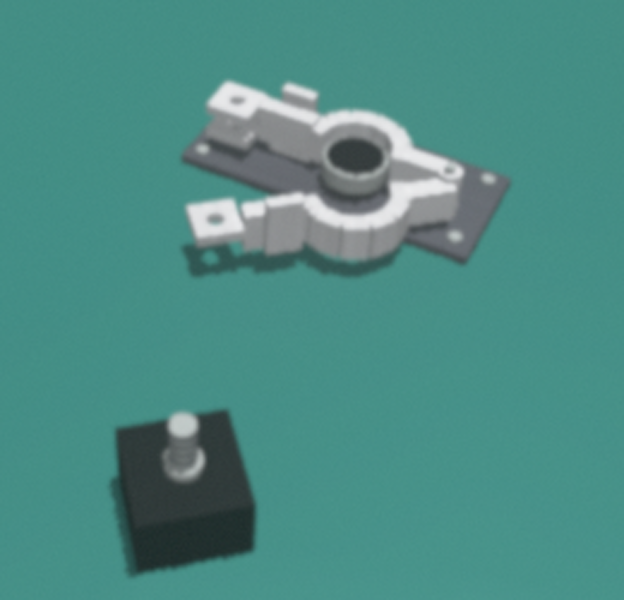

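```bash
cat >> h.py <<'E'
def ray(c,row,col,z):
    f=240/np.tan(np.radians(c['fovy'])/2)
    d=rot(np.array(c['attitude'])).as_matrix()@np.array([(col-c['cx'])/f,(row-c['cy'])/f,1]); e=np.array(c['eye'])
    return (e+d*(z-e[2])/d[2])[:2]
def blob(img,row,col,r=5,dark=True):
    g=cv2.cvtColor(img,6).astype(float); r0,c0=row,col
    for _ in range(6):
        v,u=np.mgrid[int(round(r0))-r:int(round(r0))+r+1,int(round(c0))-r:int(round(c0))+r+1]
        w=g[v,u]; w=(w.max()-w) if dark else (w-w.min())
        w=np.clip(w-0.4*w.max(),0,None)
        r0,c0=(w*v).sum()/w.sum(),(w*u).sum()/w.sum()
    return r0,c0
E
python3 - <<'E'
from h import *
T=eyes.read_camera('top');S=eyes.read_camera('side')
a=lambda x,y:(200+y/2.96-.33,160+x/2.96-.33); b=lambda x,y:(200+y/2.4-.3,240+x/2.4-.3)
for n,pt,ps,z,r,dk in[('fork',(531,130),(237,100),44,3,1),('lug',(369,137),(215,219),34,3,1),('hinge',(458,345),(450,170),44,0,1),('case',(490,257),(357,155),0,0,1),('pin',(75,163),(183,425),72,4,0)]:
    o=[]
    for c,p in((T,a(*pt)),(S,b(*ps))):
        q=blob(c['image'],*p,r,dk) if r else p
        o.append((np.round(q,1),np.round(ray(c,*q,z),1)))
    print(n,o)
for n,c in(('top',T),('side',S)):
    P,ok=cloud(c)
    def sel(x,y,R,z0,z1):
        m=ok&(np.hypot(P[...,0]-x,P[...,1]-y)<R)&(P[...,2]>z0)&(P[...,2]<z1); p=P[m]; return m.sum(),np.round(p.mean(0),1) if m.sum() else 0, (np.round((p.max(0)+p.min(0))/2,1)) if m.sum() else 0
    print(n,'pintop',sel(550,275,45,66,80),'grip',sel(550,275,45,48,66),'stand',sel(550,275,50,36,44),'fixear',sel(527,-24,25,50,62),'movear',sel(526,95,25,50,62))
E
```

```text
fork [(array([243.7, 339.2]), array([570.5, -24.6])), (array([241.4, 338.4]), array([569.8, -23.9]))]
lug [(array([246.4, 284. ]), array([567.2,  86.9])), (array([290.9, 329.3]), array([566.5,  87.1]))]
hinge [(array([316.2, 314.4]), array([427.3,  27.1])), (array([270.5, 427.2]), array([423.5,  25.9]))]
case [(array([286.5, 325.2]), array([483.1,   5.6])), (array([264.3, 388.4]), array([484.3, -32.6]))]
pin [(array([255.3, 185. ]), array([552.2, 276.2])), (array([376.6, 315.8]), array([551.3, 276.2]))]
top pintop (np.int64(46), array([552.5, 275.6,  71.7]), array([552.8, 275.6,  72.3])) grip (np.int64(22), array([552.2, 271.1,  55.7]), array([550.9, 271.3,  56.9])) stand (np.int64(789), array([552.4, 275.4,  40. ]), array([552.9, 276.4,  40. ])) fixear (np.int64(50), array([527.8, -25.8,  55.8]), array([528.2, -25.3,  55.9])) movear (np.int64(49), array([524.9,  85.9,  55.5]), array([525.1,  86.1,  55.5]))
side pintop (np.int64(130), array([550.7, 278.8,  71.5]), array([550.8, 277.6,  70.4])) grip (np.int64(122), array([550. , 281.9,  57.3]), array([550.9, 279.8,  57.1])) stand (np.int64(1876), array([549.9, 281.8,  40.3]), array([550.9, 277.6,  40. ])) fixear (np.int64(80), array([526.5, -23.4,  54.4]), array([526.2, -24.9,  54.5])) movear (np.int64(103), array([523.3,  88.7,  54.7]), array([523.2,  87.9,  54.1]))
```

```bash
cat >> h.py <<'E'
F=np.array([570.1,-24.3]); t=-0.338; H=F-155*np.array([np.cos(t),np.sin(t)])
def jp(th,x,y): a=t+th; return H+[x*np.cos(a)-y*np.sin(a), x*np.sin(a)+y*np.cos(a)]
def pose(th,x,y,z): return [*jp(th,x,y),z],down(t+th+np.pi/2)
E
python3 - <<'E'
from h import *
bot.move_gripper(0)
p,q=pose(.735,117,60,260); bot.move_to(p,q)
p[2]=203; bot.servo_line(p)
for n in('side','top'):
    c=eyes.read_camera(n); P,ok=cloud(c); x,y=p[:2]
    m=ok&(np.hypot(P[...,0]-x,P[...,1]-y)<35)&(P[...,2]>14)&(P[...,2]<70)
    if m.sum(): print(n,m.sum(),np.round(np.percentile(P[m],[1,50,99],axis=0),1).tolist())
    cv2.imwrite(f'pics/{n}1.png',cv2.resize(c['image'][180:400,220:480],None,fx=2.3,fy=2.3))
print(bot.read_clock(),bot.read_ee_pos(),p,bot.read_ft_force(),bot.read_joint_positions())
E
```

```text
side 239 [[497.0, 125.2, 31.6], [510.4, 137.1, 48.6], [521.9, 142.3, 69.3]]
4.4667 [508.90719035 127.90354912 204.17068006] [np.float64(508.5710704951106), np.float64(127.6700973973002), 203] [0.02447059 0.58284216 0.79548047] [ 1.76420501e-01  5.04089124e-01  1.75881185e+00  2.92154620e-05
  8.76849941e-01 -1.79166546e+00]
```

View pics/side1.png

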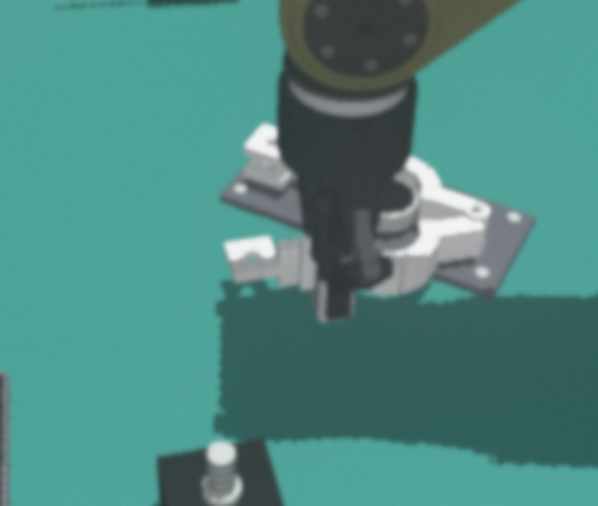

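Side view: the closed fingers stand just outside the ear (tip near z 31 mm, so 173 mm holds when shut). Next, push the moving half shut.

Run:
```python
from h import *
for th in [.66,.55,.44,.33,.22,.12,.05]:
    p,q=pose(th,117,36,203); r=bot.servo_line(p,q,speed=110,until_force=20)
    if r: print('hit',th,bot.read_ft_force()); break
else:
    p,q=pose(0,117,28,203); print(bot.servo_line(p,q,speed=25,until_force=10),bot.read_ft_force())
print(bot.read_ee_pos(),pose(0,117,34.5,203)[0],bot.read_clock())
bot.dwell(.2)
e=bot.read_ee_pos(); n=np.array([-np.sin(t),np.cos(t),0])
bot.servo_line(list(e+25*n)); e=bot.read_ee_pos(); bot.servo_line([e[0],e[1],330]); bot.move_gripper(40)
p=[551.7,276.3]
bot.move_to([*p,320],down(t+np.pi/2))
a=lambda x,y:(200+y/2.96-.33,160+x/2.96-.33)
for nme in('top','side'):
    c=eyes.read_camera(nme); cv2.imwrite(f'pics/{nme}2.png',cv2.resize(c['image'][190:350,240:440],None,fx=3,fy=3)); P,ok=cloud(c)
    for k in(-16,16):
        x=jp(0,115,k); m=ok&(np.hypot(P[...,0]-x[0],P[...,1]-x[1])<16)&(P[...,2]>50)&(P[...,2]<62); print(nme,k,x,m.sum(),P[m].mean(0) if m.sum() else '')
print(bot.read_clock(),bot.read_ee_pos())
```

```text
True [2.19807457 6.77819644 2.47126906]
[544.66350911  20.9885133  202.95893842] [np.float64(545.6902809968492), np.float64(20.84881635422148), 203] 6.9333
top -16 [527.05759518 -26.13067938] 49 [527.67023104 -25.71142128  55.83448173]
top 16 [537.66882452   4.05875274] 50 [538.73850933   3.96665028  55.93531536]
side -16 [527.05759518 -26.13067938] 80 [526.12922401 -23.2794119   54.4530037 ]
side 16 [537.66882452   4.05875274] 66 [534.61933487   7.72996782  54.73310692]
9.9417 [552.20238609 274.77860792 320.20403347]
```

View pics/top2.png

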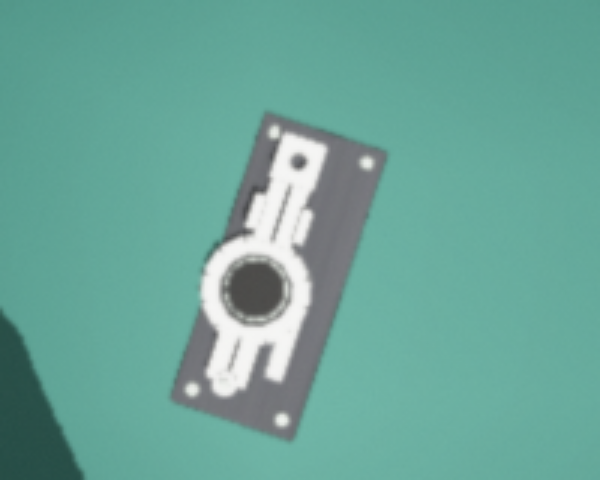

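The half is shut: the ears are 32 mm apart centre to centre and the hole is round and dark at crop (299,161). Next, the pin.

Run:
```python
from h import *
q=down(t+np.pi/2); p=[551.9,276.2]
bot.servo_line([*p,250],q)
print(bot.servo_line([*p,220.5],speed=60,until_force=15)); print(bot.read_ee_pos())
bot.move_gripper(8,60); print('w',bot.read_grip_width(),bot.read_grip_force(),bot.read_ft_force())
bot.servo_line([*p,275],speed=80)
print('w',bot.read_grip_width(),bot.read_ft_force())
bot.move_to([*F,290],q); bot.dwell(.2)
print(bot.read_ee_pos(),bot.read_clock())
for n in('side','top'):
    c=eyes.read_camera(n); P,ok=cloud(c); cv2.imwrite(f'pics/{n}3.png',cv2.resize(c['image'][160:300,260:440],None,fx=4,fy=4,interpolation=2))
    m=ok&(np.hypot(P[...,0]-F[0],P[...,1]-F[1])<6)&(P[...,2]>70)&(P[...,2]<104)
    if m.sum(): print(n,m.sum(),np.round(np.percentile(P[m],[2,50,98],axis=0),1).tolist())
```

```text
False
[551.95624064 276.25394365 220.51062932]
w 11.695139095882702 58.49175274372101 [-1.023706   -0.31906155  5.10734574]
w 11.58872828673455 [-0.5034513  -0.6380705  -1.30340236]
[570.21261238 -23.29217213 289.88271562] 13.7583
side 55 [[564.8, -24.3, 79.1], [567.8, -20.9, 92.8], [572.8, -18.9, 103.3]]
```

View pics/side3.png

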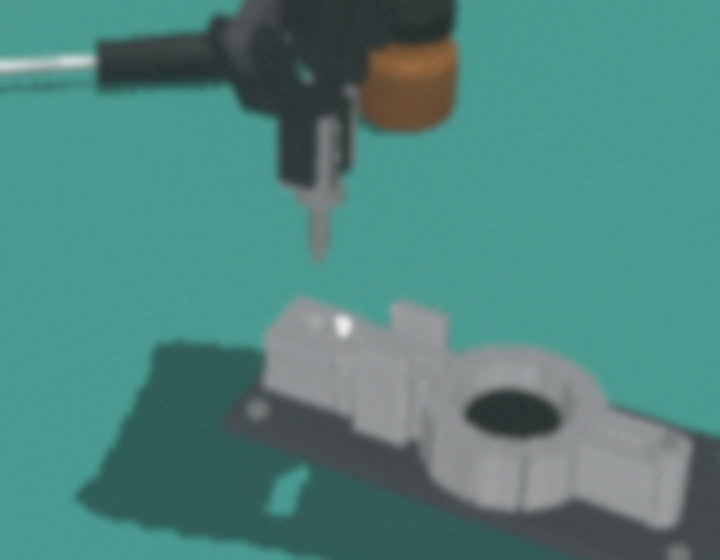

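The side view shows the pin held upright with its tip at crop (319,262), i.e. pixel (225,339.5), above the fork. I'll check the tip against the hole and insert.

Run:
```python
from h import *
c=eyes.read_camera('side'); print('tip',ray(c,225.2,339.5,78))
bot.servo_line([*F,272],speed=60); bot.dwell(.2)
hit=bot.servo_line([*F,224.0],speed=35,until_force=12)
print(hit,bot.read_ee_pos(),bot.read_ft_force(),bot.read_moment(),bot.read_clock())
```

```text
tip [568.44712506 -22.67515657]
True [570.10602755 -24.29955325 225.01119874] [-1.77829811  0.92965049  5.54084116] [ 0.03775675  0.32762148 -0.01653976] 15.8417
```

Run:
```python
from h import *
bot.move_gripper(30); bot.dwell(.3); print(bot.read_ft_force())
bot.servo_line([*F,300]); bot.move_gripper(70)
e=jp(0,115,0)
bot.servo_line([*jp(0,80,0),340],speed=250)
for n in('side','top'):
    c=eyes.read_camera(n); P,ok=cloud(c)
    m=ok&(np.hypot(P[...,0]-F[0],P[...,1]-F[1])<9)&(P[...,2]>65)&(P[...,2]<90)
    print(n,m.sum(),np.round(np.percentile(P[m],[2,50,98],axis=0),1).tolist() if m.sum() else '')
    cv2.imwrite(f'pics/{n}4.png',cv2.resize(c['image'][190:310,260:440],None,fx=4,fy=4,interpolation=2))
print(bot.read_clock())
```

```text
[-0.72435291 -0.47172461 -0.66542772]
side 78 [[562.3, -30.0, 65.3], [568.5, -20.2, 74.0], [575.1, -15.9, 77.6]]
top 46 [[563.1, -31.6, 71.5], [569.1, -24.9, 76.4], [576.6, -18.2, 79.8]]
18.175
```

View pics/side4.png

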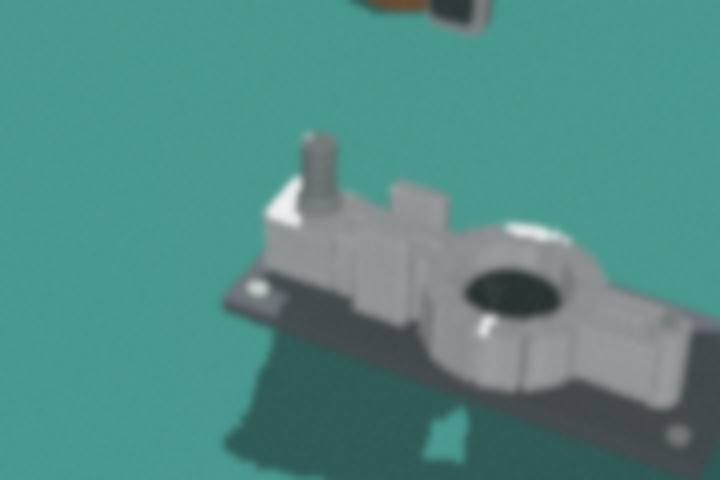

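The pin stands upright, its top at z of about 76 mm, so the flange is seated on the fork. Now I'll pinch the ears.

Run:
```python
from h import *
q=down(t+np.pi/2); e=jp(0,114.5,0)
bot.servo_line([*e,300],q)
print(bot.servo_line([*e,200],speed=90,until_force=12),bot.read_ee_pos())
bot.move_gripper(30,50); bot.dwell(.5)
print(bot.read_grip_width(),bot.read_grip_force(),bot.read_ft_force(),bot.read_ee_pos(),bot.read_clock())
for n in('side','top'):
    c=eyes.read_camera(n); P,ok=cloud(c)
    m=ok&(np.hypot(P[...,0]-F[0],P[...,1]-F[1])<9)&(P[...,2]>65)&(P[...,2]<90)
    print(n,m.sum(),np.round(np.percentile(P[m],[2,50,98],axis=0),1).tolist() if m.sum() else '')
    cv2.imwrite(f'pics/{n}5.png',cv2.resize(c['image'][130:310,230:440],None,fx=3.3,fy=3.3,interpolation=2))
```

```text
False [532.04983525 -10.87190756 200.54579171]
38.73686305193819 50.66089868545532 [0.19037624 6.75217496 5.4761864 ] [532.15440489 -10.30345131 200.71629161] 20.8083
side 1 [[575.4, -20.6, 69.1], [575.4, -20.6, 69.1], [575.4, -20.6, 69.1]]
top 2 [[576.6, -26.0, 75.3], [576.6, -25.0, 75.9], [576.7, -24.1, 76.6]]
```

View pics/side5.png

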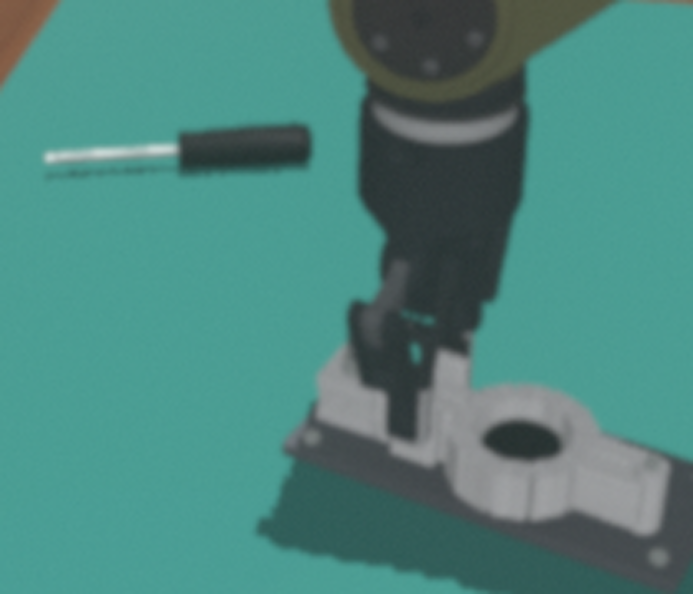

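The fingers straddle the two ears, at 38.7 mm opening and about 50 N. They stay clear of the pin, whose top still reads about 76 mm, so I'm handing in.

```bash
python3 -c "
from h import *
print(bot.finish_job())"
```

```text
the job is handed in; nothing more can be done
None
```

I handed the job in at about 21 s with the clamp shut, the pin seated in the fork, and the fingers squeezing both ears at about 50 N; the interface returned no verdict, so I can't confirm it passed.

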